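# Slide the oily casting from under the drying rack and tip it into the soak bin

## Task

The dark brown oily casting under the drying rack has to go into the blue soak bin. It is too heavy to lift, so draw it along the deck, flat on its base, until it is wholly out in front of the rack, then slide it along the deck and over the deck's open end so that it tips into the bin and comes to rest there, no longer leaning on the deck. Leave the clean bright casting and the amber vial on the deck where they stand.

Things in the scene. Friction and masses are not known exactly. Their poses are not given: they have to be found in the camera images.
- oily_casting_centre (a point): the oily casting: dark brown pump body, 1.3 to 1.8 kg, to be slid, not lifted: a flat block 120 mm (its x) by 110 mm (its y), 35 mm high, with an upright web on the middle of its top, 60 mm long (its x), 18 mm thick (its y), from 35 to 85 mm above the underside, to pinch. This point: its centre, 42.5 mm above its underside. Balance point unseen, up to 18 mm off along its y
- clean_casting_centre (a point): the clean casting, to be left: same shape, size and axes as the oily one, but bright aluminium. This point: its centre, 42.5 mm above its underside
- deck: draining deck, fixed: white plinth with steel top, 330 mm (x) by 360 mm (y), top 90 mm above the bench. Origin: centre of its underside, on the bench; front (-x) faces the robot, y to the robot's left. Front edge has a 15 mm high lip, inner face at x = -159 mm. Ends (+-y) have 30 mm high rails only behind x = 65 mm (inner faces y = +-174 mm); in front of that both ends are open
- rack_front (a point): middle of the front bar of the steel-bar drying rack that overhangs the rear of the deck: 58 mm behind the deck's centre, 295 mm above the bench. Bars run along y, 10 mm thick; rack reaches back to deck x = 155 mm, on two posts there (y = +-177 mm). The castings' webs stand just behind below this bar (about deck x = 70, y = +-90 mm), so a vertical tool over a web strikes the rack; lean in from the front
- soak_bin: the blue soak bin, fixed, open-topped: outside 250 mm (x) by 220 mm (y) by 80 mm high, walls and floor 5 mm. Origin: centre of its underside, on the bench; axes as the deck's. It stands at the left (+y) or the right (-y) open end of the deck, its near wall 5 mm from the deck, its centre at deck x = -50 mm, y = +-295 mm
- rinse_bin: the white rinse bin with brass rings in it, fixed, same size as the soak bin, at the other end of the deck; origin at the centre of its underside; nothing is to go in it
- vial: amber glass jar with a white cap, 38 mm diameter, 85 mm tall, standing on the deck at the middle of its rear edge; origin at the centre of its underside
Mind the look-alikes: they are no part of the job. Leave any pink or purple look-alike of the part that bears oily_casting_centre alone.

How it is judged:
By the outcome, as a careful person would: the job done as asked, in the order asked, and still so for the second after the job is handed in, with the robot touching nothing.
It also fails if it takes over 53 s, if anything falls off the work surface, if the arm or the gripper's body presses on something with over 40 N, if the wrist force passes 120 N, or if a joint passes its speed limit or range.

## Robot

A 7-joint arm with a two-finger parallel gripper is mounted at the origin on the work surface. World frame = base frame: x ahead of the robot, y to its left, z up, the work surface at z = 0. Lengths are in m, angles in rad, forces in N, time in s.
With the tool pointing down it reaches from about 0.4 to 0.85 m from the base axis. Payload 10.4 kg.
Tool frame: the origin (TCP) lies midway between the tips of the shut fingers; the grasp point (between the pads) lies 19 mm behind it (r.grasp_offset is the distance from the TCP to the grasp point, in m); z points along the fingers, y is the line along which they close (so a half turn about z gives the same grasp; the last joint's range is limited). The gripper opens to 87 mm and grips with 3 to 60 N. Pads are 19 mm wide; open, the fingers measure 117 mm over their backs; the gripper's body (75 mm by 190 mm) begins 51 mm behind the grasp point.
Start: joints at [-1.267, 0.332, -0.065, 1.46, 0.022, 1.35, -0.088], TCP at [0.201, 0.592, 0.2] pointing down, gripper open.
Joint ranges: [-2.6, 2.6], [-0.5, 2.12], [-1.47, 1.34], [0.16, 2.42], [-1.27, 4.41], [0.06, 2.06], [-2.6, 2.6]. Speed limits (rad/s): [2.22, 2.22, 2.79, 2.79, 3.14, 3.14, 3.14].

## Interface

Orientations are given as a unit quaternion [x, y, z, w].
In Python, from bench import r gives the robot as it stands.
- The arm moves only by the tool drive_tool, never from a script. Its argument "moves" is a list that holds one entry, the list of rows, each a list of 7 numbers: the shift along the tool's x, y, z in m, then the turn, a rotation vector about the tool's x, y, z in rad, then the opening, from 0 (shut) to 1 (fully open). In form: [[[tx, ty, tz, ax, ay, az, jaw], ...]]. A call has 1 to 10 rows; each row shifts and turns the commanded pose from where the row before left it, along the tool's axes as they then stand; what a row does not reach is not made up. A row lasts 1/10 s, in which the tool goes at most 50 mm and 8.59 degrees, less where a joint would pass 70% of its speed; a pose out of reach is approached as far as the arm can. A call is refused whole if a number of a shift passes 0.05 or a number of a turn 0.15, either way. A call with a gripper value outside its range is refused whole. The fingers move at their own pace and stop on an object; "squeeze" is the grip in N (left out, the last holds). Time passes only in rows, so rows that do not move let the fingers close. It gives the time, the measured TCP pose, the force, the opening and the grip force at its end, in the units of the state.
- r.read_state(): the state, without advancing time (a new reading comes with each control period).
- r.camera(name): name is "scene" or "top" or "wrist"; returns the picture (400x640x3 uint8, red, green, blue); there is no depth.
- r.camera_info(name): a dict with "mtx" (3x3 intrinsics, pixels), "rvec" (rotation vector, rad) and "tvec" (3), from world to camera coordinates, as OpenCV has them; the wrist camera has in their place "T_tool_cam" (4x4, takes a point from camera to tool coordinates, whose origin is the TCP and whose axes are the flange's). Camera axes: x right, y down, z forward; pixel columns grow to the right and rows downward; lengths in m; the calibration is good to about 2 mm. The wrist camera is an equidistant fisheye: a pixel r from the principal point sees the ray r / f radians off the axis. A picture is of the moment at which its call begins: read the wrist's pose just before it. camera_info takes no time and is no camera call.
- r.close_job(): hands the job in; it is judged then, once.
Trained networks look in the newest picture that a camera, given by its name, has taken for a name from the list of things; names that differ only in an ending like _2 or _b are one class to them, and where a whole thing is asked for, a point or a joint stands for the part that bears it (a point fixed in the world has none). Each returns a list of dicts, best first, with "conf" (0 to 1); they miss things now and then, are a little off and sometimes report something else, mostly with a low value. They report only what shows in the picture. A call takes as long as a camera call. They do not tell look-alikes from the thing itself.
- r.find_in(camera, query): "bbox" ([left, top, right, bottom] in pixels, round what is visible of it).
- r.place_of(camera, query): "at" ([column, row] in pixels: a listed point, or the origin of a listed thing).
The state is a dict: "time": time; "joint_positions": joint angles; "joint_vel": joint speeds; "joint_torque": joint torques, N m; "ee_pos": TCP position; "eef_rot": TCP orientation; "ft_force": force on the tool from outside, world axes, zero at the start; "torque": the same for the moment, N m; "width": finger opening in m; "grip_force": force on a finger pad.
Only numpy, scipy, OpenCV 4.12 (cv2) and the standard library are available. Lean on these libraries where they do the work, as an engineer would, in place of code of your own. Each camera call takes 0.05 s, during which the arm holds its last target. There are 200 camera calls.

## Working session

There is one attempt and no reset: what is moved stays moved. The work goes in short steps, Python scripts to look and compute and a tool call to move; the robot and the scene stay as the last step left them, time stands still between calls to the robot, and variables do not carry over. Pictures are saved under pics/ and viewed, at most 10 in all, crops included, and the job is handed in when it is done.

Besides the shell and the picture viewer there is one more tool, called after "Call:" as name([rows], argument=value, ...), one row to a line, values as JSON. drive_tool: Moves the arm, as the interface text tells. Its arguments: {"type":"object","properties":{"moves":{"type":"array"},"squeeze":{"type":"number"}},"required":["moves"]}

```bash
ls; mkdir -p pics; cat > h.py <<'E'
from bench import r
import numpy as np, cv2
from scipy.spatial.transform import Rotation as R
def ray(cam,px):
    i=r.camera_info(cam);M=cv2.Rodrigues(np.array(i['rvec'],float))[0];t=np.array(i['tvec'],float).ravel()
    d=M.T@np.linalg.inv(i['mtx'])@np.array([px[0],px[1],1.]);return -M.T@t,d/np.linalg.norm(d)
def atz(cam,px,z):
    o,d=ray(cam,px);return o+d*(z-o[2])/d[2]
def proj(cam,p):
    i=r.camera_info(cam);return cv2.projectPoints(np.array(p,float).reshape(-1,3),np.array(i['rvec'],float),np.array(i['tvec'],float),np.array(i['mtx'],float),None)[0].reshape(-1,2)
def save(cam,n):
    im=r.camera(cam);cv2.imwrite('pics/'+n,im[:,:,::-1]);return im
E
python3 - <<'E'
from h import *
a=save('scene','s0.png');b=save('top','t0.png')
cv2.imwrite('pics/both.png',np.vstack([a,b])[:,:,::-1][:, :, :])
Z=dict(oily_casting_centre=.1325,clean_casting_centre=.1325,deck=0,rack_front=.295,soak_bin=0,rinse_bin=0,vial=.09)
for c in('scene','top'):
    o,_=ray(c,(320,200));print(c,o.round(3))
    for q,z in Z.items():
        for d in r.place_of(c,q)[:3]:
            print(c,q,round(d['conf'],2),np.round(d['at']),atz(c,d['at'],z).round(3))
s=r.read_state();print(s['time'],s['ee_pos'],s['eef_rot'],s['width'])
E
```

```text
pics
scene [ 1.526 -0.634  1.05 ]
scene oily_casting_centre 0.73 [393. 175.] [0.545 0.486 0.133]
scene oily_casting_centre 0.68 [320. 172.] [0.363 0.278 0.133]
scene clean_casting_centre 0.75 [282. 249.] [ 0.641 -0.08   0.133]
scene deck 0.92 [292. 256.] [0.566 0.007 0.   ]
scene rack_front 0.97 [303. 192.] [0.625 0.01  0.295]
scene soak_bin 0.94 [355. 220.] [0.542 0.308 0.   ]
scene rinse_bin 0.94 [209. 282.] [ 0.509 -0.271  0.   ]
scene vial 0.68 [318. 264.] [ 0.723 -0.006  0.09 ]
top [0.279 0.12  1.365]
top oily_casting_centre 0.65 [330. 159.] [0.649 0.097 0.133]
top oily_casting_centre 0.61 [195. 223.] [0.433 0.552 0.133]
top oily_casting_centre 0.6 [258. 279.] [0.247 0.337 0.133]
top clean_casting_centre 0.59 [384. 161.] [ 0.639 -0.089  0.133]
top deck 0.62 [352. 186.] [0.581 0.012 0.   ]
top rack_front 0.83 [357. 150.] [0.624 0.018 0.295]
top soak_bin 0.92 [272. 194.] [0.556 0.313 0.   ]
top soak_bin 0.66 [358. 149.] [ 0.726 -0.015  0.   ]
top rinse_bin 0.93 [430. 204.] [ 0.512 -0.275  0.   ]
top vial 0.66 [355. 144.] [0.716 0.007 0.09 ]
0.8 [0.20062169 0.59194579 0.19959657] [1.62661464e-01 9.86681937e-01 4.83678757e-05 5.41767857e-06] 0.08704299029965502
```

View pics/s0.png

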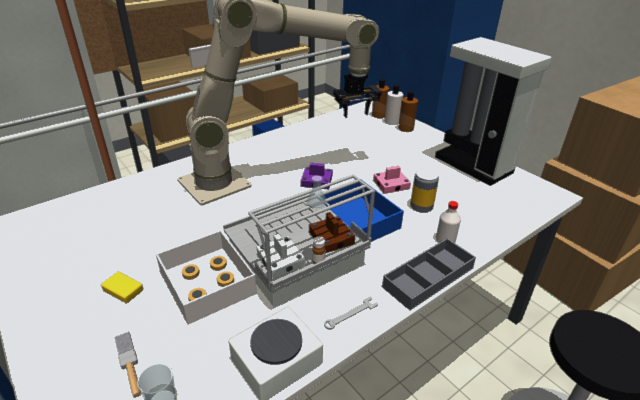

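View pics/t0.png

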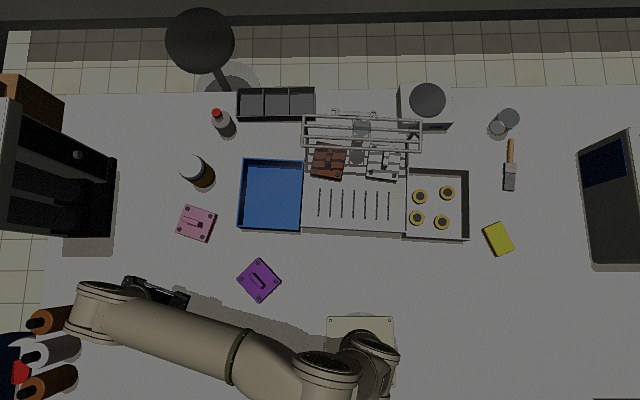

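Top view: brown oily casting at (328,160) under the rack. Look-alikes: pink (197,222), purple (258,280). Bright clean casting at (384,161). The blue bin is on the left (+y) at (272,194), and the rinse bin with rings at (437,205). I choose the brown one at (328,160), scene (333,232), and check the choice and the deck fit in a close crop.

```bash
cat >> h.py <<'E'
def T2(x,y,th,pts):
    p=np.array(pts,float).reshape(-1,3);c,s=np.cos(th),np.sin(th)
    return np.c_[x+c*p[:,0]-s*p[:,1],y+s*p[:,0]+c*p[:,1],p[:,2]]
def poly(im,cam,P,col,k,off):
    q=((proj(cam,P)-off)*k+k/2).astype(np.int32);cv2.polylines(im,[q.reshape(-1,1,2)],True,col,1)
E
python3 - <<'E'
from h import *
from scipy.optimize import least_squares
obs=[('scene',(292,256),(0,0,0)),('scene',(303,192),(.058,0,.295)),('scene',(355,220),(-.05,.295,0)),('scene',(209,282),(-.05,-.295,0)),
('top',(352,186),(0,0,0)),('top',(357,150),(.058,0,.295)),('top',(272,194),(-.05,.295,0)),('top',(430,204),(-.05,-.295,0))]
f=lambda v:np.concatenate([proj(c,T2(*v,p))[0]-u for c,u,p in obs])
s=least_squares(f,[.57,.01,-.06],loss='soft_l1');print(s.x,f(s.x).reshape(-1,2).round(1).tolist())
D=s.x
def rect(x0,x1,y0,y1,z):return [(x0,y0,z),(x1,y0,z),(x1,y1,z),(x0,y1,z)]
out=[]
for cam,fn,b in(('scene','s0.png',(220,170,400,300)),('top','t0.png',(230,105,410,235))):
    im=cv2.imread('pics/'+fn)[b[1]:b[3],b[0]:b[2]];im=cv2.resize(im,None,fx=4,fy=4,interpolation=cv2.INTER_CUBIC)
    im=cv2.convertScaleAbs(im,alpha=1.4);k=4;o=np.array(b[:2])
    poly(im,cam,T2(*D,rect(-.165,.165,-.18,.18,.09)),(0,255,0),k,o)
    poly(im,cam,T2(*D,rect(.058,.058001,-.18,.18,.295)),(0,255,255),k,o)
    poly(im,cam,T2(*D,rect(-.175,.075,.185,.405,.08)),(255,255,0),k,o)
    cc=T2(*D,[(.07,.09,0)])[0]
    poly(im,cam,T2(cc[0],cc[1],D[2],rect(-.06,.06,-.055,.055,.125)),(0,0,255),k,o)
    poly(im,cam,T2(cc[0],cc[1],D[2],rect(-.03,.03,-.009,.009,.175)),(255,0,255),k,o)
    out.append(im)
cv2.imwrite('pics/c1.png',out[0]);cv2.imwrite('pics/c2.png',out[1])
E
```

```text
[ 0.57344794  0.0156327  -0.05965159] [[3.7, 0.4], [1.6, 0.3], [0.8, -0.5], [-1.5, 0.2], [-0.7, 2.0], [2.0, -1.8], [-0.2, 3.4], [0.9, 1.0]]
```

View pics/c1.png

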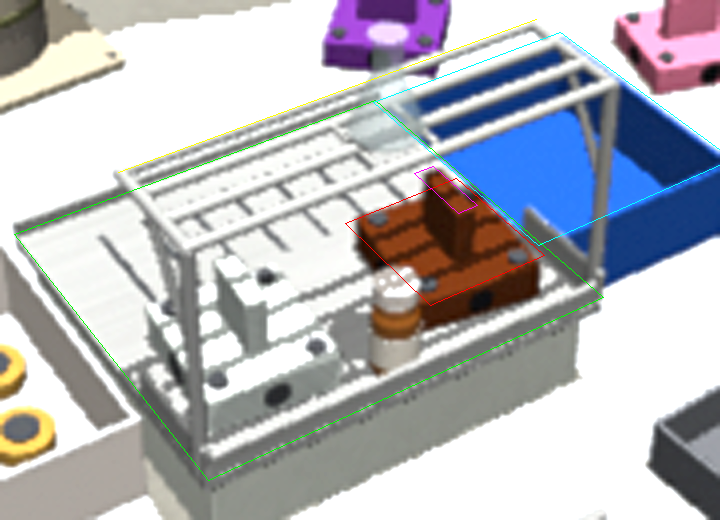

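View pics/c2.png

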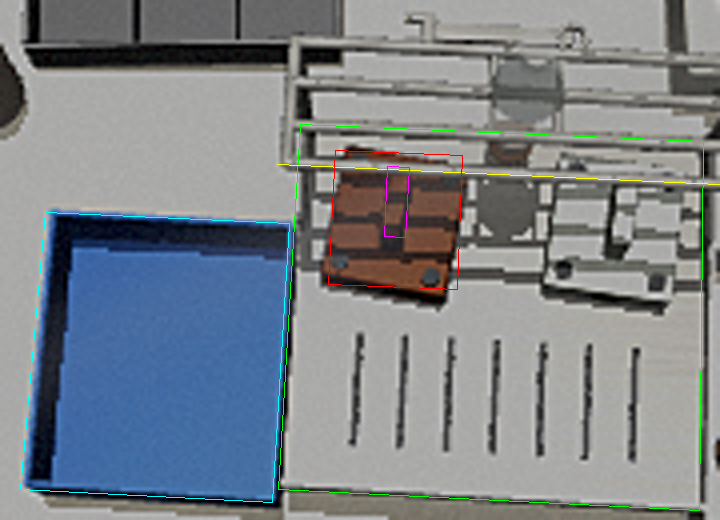

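The deck fit matches both pictures. The brown casting, under the rack's left half, is the only brown one. Bolt heads: scene crop (378,218), (518,257), (430,287) and top crop (340,263), (430,277). There is also a clear object near top crop (527,85)/(505,205) and scene crop (388,35)/(388,130), which I want to place before reaching in.

```bash
python3 - <<'E'
from h import *
D=(.5734,.0156,-.0597)
def dk(p):
    c,s=np.cos(D[2]),np.sin(D[2]);d=np.array(p)-[D[0],D[1],0];return np.round([c*d[0]+s*d[1],-s*d[0]+c*d[1],d[2]],3)
S=lambda x,y:(220+x/4,170+y/4)
T=lambda x,y:(230+x/4,105+y/4)
fr=atz('scene',S(378,218),.125);bl=atz('scene',S(518,257),.125);br=atz('scene',S(430,287),.125)
tl=atz('top',T(340,263),.125);tr=atz('top',T(430,277),.125)
for n,p in zip('fr bl br tl tr'.split(),(fr,bl,br,tl,tr)):print(n,p.round(4),dk(p))
c=(fr+bl)/2;print('centre scene',c,dk(c)); e=br-fr;print('yaw side',np.degrees(np.arctan2(e[1],e[0])));e=bl-br;print('yaw y',np.degrees(np.arctan2(-e[0],e[1])))
e=tl-tr;print('yaw top',np.degrees(np.arctan2(-e[0],e[1])),'spac',np.linalg.norm(e),np.linalg.norm(bl-br),np.linalg.norm(br-fr))
def tri(a,b):
    o1,d1=ray('scene',a);o2,d2=ray('top',b);A=np.c_[d1,-d2];t=np.linalg.lstsq(A,o2-o1,rcond=None)[0];p,q=o1+t[0]*d1,o2+t[1]*d2
    print('tri',dk((p+q)/2),'gap',np.linalg.norm(p-q).round(4))
tri(S(388,35),T(527,85));tri(S(388,130),T(508,205));tri(S(388,130),T(527,85))
s=r.read_state();print(s['time'])
E
```

```text
fr [0.5986 0.0748 0.125 ] [0.022 0.061 0.125]
bl [0.7038 0.1339 0.125 ] [0.123 0.126 0.125]
br [0.6909 0.0555 0.125 ] [0.115 0.047 0.125]
tl [0.6087 0.1481 0.125 ] [0.027 0.134 0.125]
tr [0.5953 0.0712 0.125 ] [0.019 0.057 0.125]
centre scene [0.65124483 0.10433509 0.125     ] [0.072 0.093 0.125]
yaw side -11.790605700826282
yaw y -9.399684584956862
yaw top -9.864163336956675 spac 0.07808414378490972 0.07943978941455253 0.09420460805482778
tri [0.103 0.005 0.364] gap 0.0121
tri [0.058 0.019 0.248] gap 0.0414
tri [ 0.126 -0.004  0.301] gap 0.0033
0.8
```

Casting centre is about (0.650, 0.103), yaw about -10°, top face at z 0.125. The bolt spacings agree between cameras, and the deck position (72, 93) mm matches the given (70, 90). The clear glass stands on top of the rack near deck (0.1, 0), so I'll stay clear of it. Next: a helper for the rows.

```bash
cat >> h.py <<'E'
def ori(yaw,tilt):
    c,s=np.cos(yaw),np.sin(yaw);z=np.array([np.sin(tilt)*c,np.sin(tilt)*s,-np.cos(tilt)]);y=np.array([-s,c,0]);return R.from_matrix(np.c_[np.cross(y,z),y,z])
def rel(p0,R0,p1,R1):
    p0,p1=np.array(p0),np.array(p1)
    print(' rotvec(tool)',(R0.inv()*R1).as_rotvec().round(4),' shift in old tool',R0.inv().apply(p1-p0).round(4),' in new tool',R1.inv().apply(p1-p0).round(4),' world',(p1-p0).round(4))
def cur():
    s=r.read_state();return np.array(s['ee_pos']),R.from_quat(s['eef_rot'])
E
python3 - <<'E'
from h import *
p,Q=cur();G=ori(np.radians(-10),np.radians(35));g=np.array([.636,.1055,.153]);z=G.as_matrix()[:,2]
tcp=g+.019*z;pre=tcp-.12*z;print('tcp',tcp,'pre',pre)
mid=np.array([.42,.3,.28]);rel(p,Q,mid,Q);rel(mid,Q,pre,G);rel(pre,G,tcp,G);print(r.grasp_offset)
E
```

```text
tcp [0.64673239 0.10360759 0.13743611] pre [0.57894889 0.11555965 0.23573436]
 rotvec(tool) [0. 0. 0.]  shift in old tool [-0.3015 -0.2061 -0.0804]  in new tool [-0.3015 -0.2061 -0.0804]  world [ 0.2194 -0.2919  0.0804]
 rotvec(tool) [-0.0464 -0.6097 -0.1475]  shift in old tool [-0.2097 -0.1237  0.0443]  in new tool [-0.1291 -0.154   0.1444]  world [ 0.1589 -0.1844 -0.0443]
 rotvec(tool) [0. 0. 0.]  shift in old tool [-0.    0.    0.12]  in new tool [-0.    0.    0.12]  world [ 0.0678 -0.012  -0.0983]
0.0187
```

Call:
drive_tool([
  [[-0.03, -0.0206, -0.008, 0, 0, 0, 1], [-0.03, -0.0206, -0.008, 0, 0, 0, 1], [-0.03, -0.0206, -0.008, 0, 0, 0, 1], [-0.03, -0.0206, -0.008, 0, 0, 0, 1], [-0.03, -0.0206, -0.008, 0, 0, 0, 1], [-0.03, -0.0206, -0.008, 0, 0, 0, 1], [-0.03, -0.0206, -0.008, 0, 0, 0, 1], [-0.03, -0.0206, -0.008, 0, 0, 0, 1], [-0.03, -0.0206, -0.008, 0, 0, 0, 1], [-0.03, -0.0206, -0.008, 0, 0, 0, 1]],
])

```text
time: 1.8
ee_pos: [0.4193, 0.2992, 0.2801]
eef_rot: [0.163, 0.987, 0.0, 0.0]
ft_force: [0.7, -0.6, -0.1]
width: 0.0868
grip_force: 0.0
```

Call:
drive_tool([
  [[0, 0, 0, -0.0077, -0.1016, -0.0246, 1], [0, 0, 0, -0.0077, -0.1016, -0.0246, 1], [0, 0, 0, -0.0077, -0.1016, -0.0246, 1], [0, 0, 0, -0.0077, -0.1016, -0.0246, 1], [0, 0, 0, -0.0077, -0.1016, -0.0246, 1], [0, 0, 0, -0.0077, -0.1016, -0.0246, 1], [0, 0, 0, 0, 0, 0, 1]],
])

```text
time: 2.5
ee_pos: [0.4165, 0.3012, 0.2785]
eef_rot: [0.08, 0.95, -0.027, 0.3]
ft_force: [0.5, -0.1, -0.7]
width: 0.0869
grip_force: 0.0
```

Call:
drive_tool([
  [[-0.0216, -0.0258, 0.0243, 0, 0, 0, 1], [-0.0216, -0.0258, 0.0243, 0, 0, 0, 1], [-0.0216, -0.0258, 0.0243, 0, 0, 0, 1], [-0.0216, -0.0258, 0.0243, 0, 0, 0, 1], [-0.0216, -0.0258, 0.0243, 0, 0, 0, 1], [-0.0216, -0.0258, 0.0243, 0, 0, 0, 1], [0, 0, 0, 0, 0, 0, 1]],
])

```text
time: 3.2
ee_pos: [0.581, 0.1084, 0.2342]
eef_rot: [0.088, 0.95, -0.028, 0.299]
ft_force: [-1.0, 0.7, 0.6]
width: 0.0868
grip_force: 0.0
```

```bash
python3 - <<'E'
from h import *
p,Q=cur();i=r.camera_info('wrist');print({k:np.round(v,3).tolist() for k,v in i.items()});im=save('wrist','w1.png')
T=np.array(i['T_tool_cam'],float);f=i['mtx'][0][0];c=np.array([i['mtx'][0][2],i['mtx'][1][2]])
def wp(P):
    q=Q.inv().apply(np.atleast_2d(P)-p);q=(q-T[:3,3])@T[:3,:3];th=np.arctan2(np.hypot(q[:,0],q[:,1]),q[:,2]);n=q[:,:2]/np.hypot(q[:,0],q[:,1])[:,None];return c+f*th[:,None]*n
def rect(x0,x1,y0,y1,z):return [(x0,y0,z),(x1,y0,z),(x1,y1,z),(x0,y1,z)]
P=T2(.65,.103,np.radians(-10),rect(-.06,.06,-.055,.055,.125)+rect(-.03,.03,-.009,.009,.175))
B=T2(.5734,.0156,-.0597,[(.058,y,.295) for y in np.linspace(-.18,.18,13)])
o=im[:,:,::-1].copy()
for a,col in((wp(P)[:4],(0,255,0)),(wp(P)[4:],(255,0,255))):cv2.polylines(o,[a.astype(np.int32).reshape(-1,1,2)],True,col,1)
cv2.polylines(o,[wp(B).astype(np.int32).reshape(-1,1,2)],False,(0,255,255),1)
cv2.imwrite('pics/w1o.png',o);print(p,r.read_state()['joint_positions'])
G=ori(np.radians(-10),np.radians(35));rel(p,Q,[.6467,.1036,.1374],G)
E
```

```text
{'mtx': [[309.707, 0.0, 318.178], [0.0, 309.707, 196.58], [0.0, 0.0, 1.0]], 'T_tool_cam': [[-0.0, -0.955, -0.296, 0.081], [1.0, -0.0, -0.0, 0.0], [0.0, -0.296, 0.955, -0.185], [0.0, 0.0, 0.0, 1.0]]}
[0.58104952 0.10837038 0.23416666] [-0.82963133 -0.18001067  0.29798037  2.06873471  0.59444082  0.84398257
  0.554197  ]
 rotvec(tool) [-0.0057 -0.0018 -0.008 ]  shift in old tool [0.0017 0.0074 0.1168]  in new tool [0.0019 0.0067 0.1168]  world [ 0.0657 -0.0048 -0.0968]
```

View pics/w1o.png

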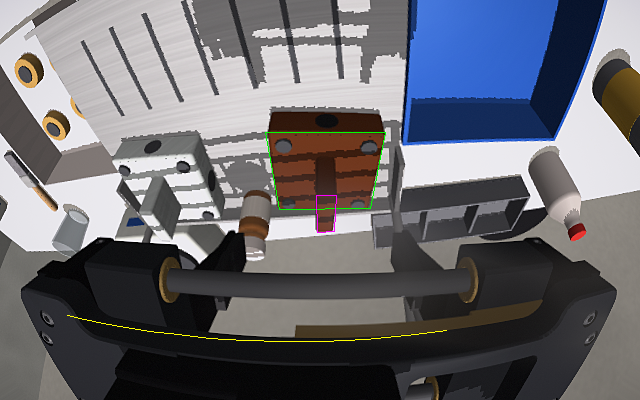

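The overlay lies right on the brown casting (top face (267–385, 132–210), web top about (326,212)), so the pose is confirmed. The amber vial at (255,225) and the clean casting at (160,185) are clear of the fingers. Now going in along the tool axis.

Call:
drive_tool([
  [[0.002, 0.007, 0.0, 0, 0, -0.008, 1], [0, 0, 0.02, 0, 0, 0, 1], [0, 0, 0.02, 0, 0, 0, 1], [0, 0, 0.02, 0, 0, 0, 1], [0, 0, 0.02, 0, 0, 0, 1], [0, 0, 0.02, 0, 0, 0, 1], [0, 0, 0.016, 0, 0, 0, 1], [0, 0, 0, 0, 0, 0, 1]],
], squeeze=40)

```text
time: 4.05
ee_pos: [0.6433, 0.1118, 0.1365]
eef_rot: [0.078, 0.951, -0.028, 0.298]
ft_force: [-1.4, -0.5, 0.0]
width: 0.0871
grip_force: 0.0
```

Call:
drive_tool([
  [[0, 0, 0, 0, 0, 0, 0.5], [0, 0, 0, 0, 0, 0, 0.3], [0, 0, 0, 0, 0, 0, 0], [0, 0, 0, 0, 0, 0, 0], [0, 0, 0, 0, 0, 0, 0], [0, 0, 0, 0, 0, 0, 0], [0, 0, 0, 0, 0, 0, 0]],
])

```text
time: 4.75
ee_pos: [0.6437, 0.1107, 0.1384]
eef_rot: [0.079, 0.95, -0.027, 0.299]
ft_force: [0.1, 0.1, -0.5]
width: 0.0393
grip_force: 0.0
```

Call:
drive_tool([
  [[0, 0, 0, 0, 0, 0, 0], [0, 0, 0, 0, 0, 0, 0], [0, 0, 0, 0, 0, 0, 0], [0, 0, 0, 0, 0, 0, 0], [0, 0, 0, 0, 0, 0, 0], [0, 0, 0, 0, 0, 0, 0]],
])

```text
time: 5.35
ee_pos: [0.6432, 0.1044, 0.1379]
eef_rot: [0.083, 0.95, -0.031, 0.298]
ft_force: [-9.3, -15.7, 11.0]
width: 0.0177
grip_force: 40.1
```

```bash
python3 - <<'E'
from h import *
p,Q=cur();s=r.read_state();print(p,s['width'],s['grip_force'],s['ft_force'],Q.as_matrix()[:,1:].round(3).tolist())
# pull: deck -x by 0.117 and yaw +6.5deg about world z through grasp
d=np.array([np.cos(-.0597),np.sin(-.0597),0])
for L in(.117,):
    print('pull in tool',Q.inv().apply(-L*d).round(4))
print('world z in tool',Q.inv().apply([0,0,1]).round(4))
E
```

```text
[0.64320225 0.10444944 0.1378886 ] 0.017712260089634516 40.06354808807373 [ -9.2600956  -15.74953539  11.0217471 ] [[0.176, 0.562], [0.984, -0.108], [-0.009, -0.82]]
pull in tool [ 0.0954 -0.0137 -0.0663]
world z in tool [-0.5718 -0.0094 -0.8203]
```

Pinched on the web (17.7 mm, 40 N). Now draw it straight along deck -x.

Call:
drive_tool([
  [[0.002, -0.004, -0.0014, 0, 0, 0, 0], [0.008, -0.0012, -0.0056, 0, 0, 0, 0], [0.008, -0.0012, -0.0056, 0, 0, 0, 0], [0.008, -0.0012, -0.0056, 0, 0, 0, 0], [0.008, -0.0012, -0.0056, 0, 0, 0, 0], [0.008, -0.0012, -0.0056, 0, 0, 0, 0]],
])

```text
time: 5.95
ee_pos: [0.5909, 0.1088, 0.1375]
eef_rot: [0.08, 0.951, -0.028, 0.299]
ft_force: [6.0, -0.9, -7.7]
width: 0.0174
grip_force: 39.9
```

Call:
drive_tool([
  [[0.008, -0.0012, -0.0056, -0.011, 0, -0.0155, 0], [0.008, -0.001, -0.0056, -0.011, 0, -0.0155, 0], [0.008, -0.0008, -0.0056, -0.011, 0, -0.0155, 0], [0.008, -0.0006, -0.0056, -0.011, 0, -0.0155, 0], [0.008, -0.0004, -0.0056, -0.011, 0, -0.0155, 0], [0.008, -0.0002, -0.0056, -0.011, 0, -0.0155, 0], [0.008, 0, -0.0056, 0, 0, 0, 0], [0, 0, 0, 0, 0, 0, 0]],
])

```text
time: 6.75
ee_pos: [0.5217, 0.1119, 0.1374]
eef_rot: [0.026, 0.954, -0.011, 0.299]
ft_force: [-12.3, -4.5, 5.6]
width: 0.0176
grip_force: 39.9
```

```bash
python3 - <<'E'
from h import *
p,Q=cur();s=r.read_state();print(p,s['width'],s['ft_force'],Q.as_matrix()[:,1:].round(3).tolist())
im=save('top','t1.png');b=save('scene','s1.png')
o=cv2.resize(im[100:240,220:420],None,fx=3,fy=3);o2=cv2.resize(b[160:300,210:410],None,fx=3,fy=3)
cv2.imwrite('pics/c3.png',cv2.resize(np.vstack([o,o2]),(428,600))[:,:,::-1])
D=np.array([.5734,.0156,0]);g=p-.019*Q.as_matrix()[:,2];c,sn=np.cos(-.0597),np.sin(-.0597);d=g-D;print('grasp deck',c*d[0]+sn*d[1],-sn*d[0]+c*d[1],g[2])
y=np.array([-sn,c,0]);print('deck +y in tool',Q.inv().apply(y).round(4),'up',Q.inv().apply([0,0,1]).round(3))
E
```

```text
[0.52166371 0.1118923  0.13743812] 0.017588039528330674 [-12.26034604  -4.4515858    5.60088211] [[0.055, 0.57], [0.998, -0.036], [-0.005, -0.821]]
grasp deck -0.06824663601396418 0.09306317939906861 0.15303038244633896
deck +y in tool [-0.0065  1.     -0.0015] up [-0.571 -0.005 -0.821]
```

View pics/c3.png

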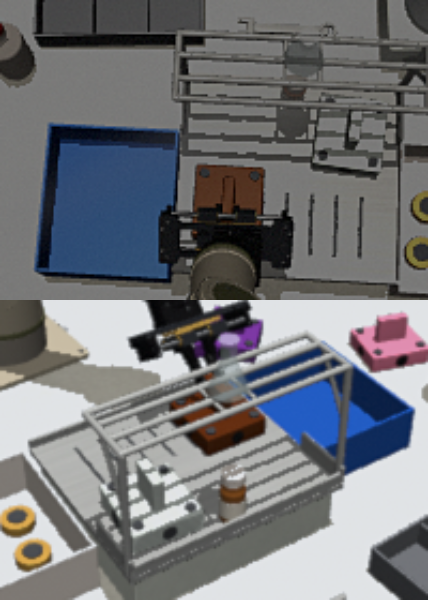

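The casting is drawn out in front of the rack, square to the deck (deck x about -54, y 93 mm). Clean casting and vial are undisturbed. Now slide it toward the bin with the grip.

Call:
drive_tool([
  [[0, 0.007, 0, 0, 0, 0, 0], [0, 0.007, 0, 0, 0, 0, 0], [0, 0.007, 0, 0, 0, 0, 0], [0, 0.007, 0, 0, 0, 0, 0], [0, 0.007, 0, 0, 0, 0, 0], [0, 0.007, 0, 0, 0, 0, 0], [0, 0.007, 0, 0, 0, 0, 0], [0, 0.006, 0, 0, 0, 0, 0], [0, 0, 0, 0, 0, 0, 0], [0, 0, 0, 0, 0, 0, 0]],
])

```text
time: 7.85
ee_pos: [0.5266, 0.1651, 0.1378]
eef_rot: [0.027, 0.954, -0.012, 0.3]
ft_force: [1.2, -9.5, 1.3]
width: 0.0173
grip_force: 40.0
```

Call:
drive_tool([
  [[0, 0, 0, 0, 0, 0, 0.5], [0, 0, 0, 0, 0, 0, 0.5], [0, 0, 0, 0, 0, 0, 0.5], [0, 0, 0, 0, 0, 0, 0.5], [0, 0, 0, 0, 0, 0, 0.5], [0, 0, -0.02, 0, 0, 0, 0.5], [0, 0, -0.03, 0, 0, 0, 0.5], [0, 0, -0.03, 0, 0, 0, 0.3], [0, 0, 0, 0, 0, 0, 0]],
])

```text
time: 8.75
ee_pos: [0.4802, 0.1724, 0.2073]
eef_rot: [0.025, 0.953, -0.008, 0.302]
ft_force: [0.0, 0.1, 0.5]
width: 0.0342
grip_force: 0.0
```

Released. To push it over the edge I'll turn the tool 90°, so the fingers straddle along deck x as a two-point pusher behind the trailing face, leaning away from the web.

```bash
python3 - <<'E'
from h import *
p,Q=cur();D=(.5734,.0156,-.0597)
P=ori(np.radians(86.6),np.radians(20))
a=T2(*D,[(-.065,.045,.23)])[0];b=T2(*D,[(-.065,.058,.104)])[0];print(a,b)
rel(p,Q,a,P);rel(a,P,b,P)
v=(Q.inv()*P).as_rotvec()
for k in(.25,.5,.75):print((Q*R.from_rotvec(v*k)).as_matrix()[:,2].round(2))
print('deck y in P',P.inv().apply(T2(0,0,D[2],[(0,1,0)])[0]).round(4),r.read_state()['joint_positions'].round(2))
E
```

```text
[0.5112007  0.06439803 0.23      ] [0.51197634 0.07737487 0.104     ]
 rotvec(tool) [-0.7256  0.2085 -1.3889]  shift in old tool [-0.043  -0.1062  0.0025]  in new tool [ 0.0918 -0.0374 -0.0575]  world [ 0.031  -0.108   0.0227]
 rotvec(tool) [0. 0. 0.]  shift in old tool [ 0.0309 -0.      0.1228]  in new tool [ 0.0309 -0.      0.1228]  world [ 0.0008  0.013  -0.126 ]
[ 0.51  0.14 -0.85]
[ 0.38  0.27 -0.88]
[ 0.21  0.34 -0.92]
deck y in P [-9.397e-01 -4.000e-04  3.420e-01] [-0.92 -0.34  0.14  2.25  0.65  0.88  0.41]
```

Call:
drive_tool([
  [[-0.0108, -0.0266, 0.0006, 0, 0, 0, 0.6], [-0.0108, -0.0266, 0.0006, 0, 0, 0, 0.6], [-0.0108, -0.0266, 0.0006, 0, 0, 0, 0.6], [-0.0108, -0.0266, 0.0006, 0, 0, 0, 0.6], [0, 0, 0, -0.0605, 0.0174, -0.1157, 0.6], [0, 0, 0, -0.0605, 0.0174, -0.1157, 0.6], [0, 0, 0, -0.0605, 0.0174, -0.1157, 0.6], [0, 0, 0, -0.0605, 0.0174, -0.1157, 0.6], [0, 0, 0, -0.0605, 0.0174, -0.1157, 0.6], [0, 0, 0, -0.0605, 0.0174, -0.1157, 0.6]],
])

```text
time: 9.75
ee_pos: [0.5113, 0.0616, 0.2264]
eef_rot: [-0.344, 0.908, 0.058, 0.231]
ft_force: [-0.3, 0.5, 1.0]
width: 0.052
grip_force: 0.0
```

Call:
drive_tool([
  [[0, 0, 0, -0.0605, 0.0174, -0.1157, 0.6], [0, 0, 0, -0.0605, 0.0174, -0.1157, 0.6], [0, 0, 0, -0.0605, 0.0174, -0.1157, 0.6], [0, 0, 0, -0.0605, 0.0174, -0.1157, 0.6], [0, 0, 0, -0.0605, 0.0174, -0.1157, 0.6], [0, 0, 0, -0.0605, 0.0174, -0.1157, 0.6], [0, 0, 0, 0, 0, 0, 0.6], [0, 0, 0, 0, 0, 0, 0.6]],
])

```text
time: 10.55
ee_pos: [0.5055, 0.0961, 0.2345]
eef_rot: [-0.652, 0.743, 0.101, 0.113]
ft_force: [-0.3, 0.5, -0.3]
width: 0.0521
grip_force: 0.0
```

```bash
python3 - <<'E'
from h import *
p,Q=cur();D=(.5734,.0156,-.0597)
P=ori(np.radians(86.6),np.radians(20))
a=T2(*D,[(-.065,.045,.23)])[0];b=T2(*D,[(-.065,.058,.104)])[0];rel(p,Q,b,P);print(p,r.read_state()['joint_positions'].round(2))
im=save('top','t2.png')
k=4;o=np.array((230,105));v=cv2.resize(im[105:235,230:410],None,fx=4,fy=4,interpolation=cv2.INTER_CUBIC)[:,:,::-1].copy();v=cv2.convertScaleAbs(v,alpha=1.4)
def rect(x0,x1,y0,y1,z):return [(x0,y0,z),(x1,y0,z),(x1,y1,z),(x0,y1,z)]
poly(v,'top',T2(*D,rect(-.114,.006,.146-.055,.146+.055,.125)),(0,0,255),k,o)
poly(v,'top',T2(*D,rect(-.165,.165,-.18,.18,.09)),(0,255,0),k,o)
cv2.imwrite('pics/c4.png',v)
E
```

```text
rotvec(tool) [-0.0211 -0.0445 -0.068 ]  shift in old tool [ 0.056  -0.0091  0.1192]  in new tool [ 0.0618 -0.0076  0.1164]  world [ 0.0065 -0.0187 -0.1305]
[0.50548617 0.09605781 0.23450353] [-1.68 -0.5   1.31  1.82  0.22  1.31  2.6 ]
```

View pics/c4.png

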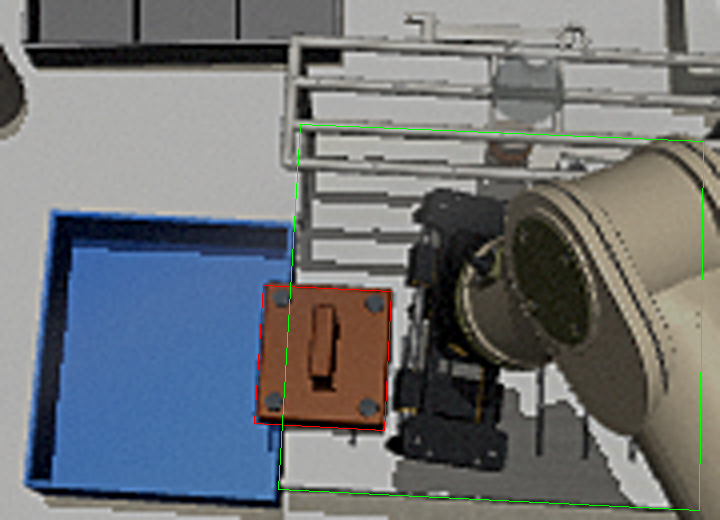

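The casting sits exactly where modelled (red outline, overhanging toward the bin). But joints 2, 3 and 7 are at their limits in this turn, so I'll back off and turn the other way round (half-turn about the tool z).

Call:
drive_tool([
  [[0, 0.02, 0, 0, 0, 0.1, 0.6], [0, 0.02, 0, 0, 0, 0.14, 0.6], [0, 0, 0, 0, 0, 0.14, 0.6], [0, 0, 0, 0, 0, 0.14, 0.6], [0, 0, 0, 0, 0, 0.14, 0.6], [0, 0, 0, 0, 0, 0.14, 0.6], [0, 0, 0, 0, 0, 0.14, 0.6]],
])

```text
time: 11.3
ee_pos: [0.4664, 0.1, 0.2347]
eef_rot: [-0.239, 0.959, 0.141, 0.055]
ft_force: [-0.2, 0.0, -1.1]
width: 0.0522
grip_force: 0.0
```

```bash
python3 - <<'E'
from h import *
p,Q=cur();s=r.read_state();print(p,s['joint_positions'].round(2),s['ft_force'].round(1))
P=ori(np.radians(86.6),np.radians(20))*R.from_rotvec([0,0,np.pi])
rel(p,Q,[.48,.07,.23],P);rel(p,Q,[.48,.07,.23],ori(np.radians(-93.4),0))
E
```

```text
[0.46641029 0.0999738  0.23470303] [-1.3  -0.3   1.07  1.91 -0.02  1.27  1.82] [-0.2  0.  -1.1]
 rotvec(tool) [-0.0358  0.0487  2.1209]  shift in old tool [ 0.0021 -0.0329 -0.0039]  in new tool [-0.029   0.0153 -0.0055]  world [ 0.0136 -0.03   -0.0047]
 rotvec(tool) [ 0.3336 -0.1584  2.0985]  shift in old tool [ 0.0021 -0.0329 -0.0039]  in new tool [-0.0291  0.0153  0.0047]  world [ 0.0136 -0.03   -0.0047]
```

Call:
drive_tool([
  [[0, -0.016, 0, -0.0024, 0.0032, 0.1414, 0.6], [0, -0.016, 0, -0.0024, 0.0032, 0.1414, 0.6], [0, 0, 0, -0.0024, 0.0032, 0.1414, 0.6], [0, 0, 0, -0.0024, 0.0032, 0.1414, 0.6], [0, 0, 0, -0.0024, 0.0032, 0.1414, 0.6], [0, 0, 0, -0.0024, 0.0032, 0.1414, 0.6], [0, 0, 0, -0.0024, 0.0032, 0.1414, 0.6], [0, 0, 0, -0.0024, 0.0032, 0.1414, 0.6], [0, 0, 0, -0.0024, 0.0032, 0.1414, 0.6], [0, 0, 0, -0.0024, 0.0032, 0.1414, 0.6]],
])

```text
time: 12.3
ee_pos: [0.4796, 0.0721, 0.2265]
eef_rot: [0.439, 0.883, 0.15, -0.067]
ft_force: [0.2, -0.3, -0.8]
width: 0.0525
grip_force: 0.0
```

Call:
drive_tool([
  [[0, 0, 0, -0.0024, 0.0032, 0.1414, 0.6], [0, 0, 0, -0.0024, 0.0032, 0.1414, 0.6], [0, 0, 0, -0.0024, 0.0032, 0.1414, 0.6], [0, 0, 0, -0.0024, 0.0032, 0.1414, 0.6], [0, 0, 0, -0.0024, 0.0032, 0.1414, 0.6], [0, 0, 0, 0, 0, 0, 0.6], [0, 0, 0, 0, 0, 0, 0.6]],
])

```text
time: 13.0
ee_pos: [0.4796, 0.0728, 0.2268]
eef_rot: [0.713, 0.68, 0.127, -0.118]
ft_force: [0.5, -0.1, 0.2]
width: 0.0523
grip_force: 0.0
```

```bash
python3 - <<'E'
from h import *
p,Q=cur();s=r.read_state();print(p,s['joint_positions'].round(2),s['ft_force'].round(1))
D=(.5734,.0156,-.0597)
P=ori(np.radians(86.6),np.radians(20))*R.from_rotvec([0,0,np.pi])
a=T2(*D,[(-.065,.045,.23)])[0];b=T2(*D,[(-.065,.058,.104)])[0]
rel(p,Q,a,P);rel(a,P,b,P);print('deck y in P',P.inv().apply(T2(0,0,D[2],[(0,1,0)])[0]).round(4))
E
```

```text
[0.4796069  0.0728229  0.22679824] [-1.03 -0.09  1.02  1.87 -0.28  1.3   0.02] [ 0.5 -0.1  0.2]
 rotvec(tool) [-0.0002  0.0003  0.0114]  shift in old tool [-0.0054  0.032  -0.0052]  in new tool [-0.005   0.032  -0.0052]  world [ 0.0316 -0.0084  0.0032]
 rotvec(tool) [0. 0. 0.]  shift in old tool [-0.0309  0.      0.1228]  in new tool [-0.0309  0.      0.1228]  world [ 0.0008  0.013  -0.126 ]
deck y in P [9.397e-01 4.000e-04 3.420e-01]
```

Call:
drive_tool([
  [[-0.003, 0.016, -0.003, 0, 0, 0.011, 0.6], [-0.002, 0.016, -0.002, 0, 0, 0, 0.6], [-0.0051, 0, 0.0205, 0, 0, 0, 0.6], [-0.0051, 0, 0.0205, 0, 0, 0, 0.6], [-0.0051, 0, 0.0205, 0, 0, 0, 0.6], [-0.0051, 0, 0.0205, 0, 0, 0, 0.6], [-0.0051, 0, 0.0205, 0, 0, 0, 0.6], [-0.0051, 0, 0.0205, 0, 0, 0, 0.6], [0, 0, 0, 0, 0, 0, 0.6]],
])

```text
time: 13.9
ee_pos: [0.5101, 0.079, 0.1016]
eef_rot: [0.716, 0.676, 0.124, -0.12]
ft_force: [-0.3, -0.1, 0.8]
width: 0.0522
grip_force: 0.0
```

Call:
drive_tool([
  [[0.0094, 0, 0.001, 0, 0, 0, 0.6], [0.0094, 0, 0.0034, 0, 0, 0, 0.6], [0.0094, 0, 0.0034, 0, 0, 0, 0.6], [0.0094, 0, 0.0034, 0, 0, 0, 0.6], [0.0094, 0, 0.0034, 0, 0, 0, 0.6]],
])

```text
time: 14.4
ee_pos: [0.5149, 0.1295, 0.1069]
eef_rot: [0.717, 0.675, 0.126, -0.119]
ft_force: [0.9, -3.3, 3.8]
width: 0.0523
grip_force: 2.4
```

Call:
drive_tool([
  [[0.0094, 0, 0.0034, 0, 0, 0, 0.6], [0.0094, 0, 0.0034, 0, 0, 0, 0.6], [0.0094, 0, 0.0034, 0, 0, 0, 0.6], [0.0094, 0, 0.0034, 0, 0, 0, 0.6], [0.0094, 0, 0.0034, 0, 0, 0, 0.6]],
])

```text
time: 14.9
ee_pos: [0.5202, 0.1731, 0.1075]
eef_rot: [0.719, 0.673, 0.126, -0.116]
ft_force: [-4.8, -28.6, 28.5]
width: 0.0524
grip_force: 19.3
```

```bash
python3 - <<'E'
from h import *
s=r.read_state();print(s['joint_positions'].round(2),s['ft_force'].round(1))
a=save('top','t3.png');b=save('scene','s3.png')
o=cv2.resize(a[100:240,220:420],None,fx=2.1,fy=2.1);o2=cv2.resize(b[160:300,210:410],None,fx=2.1,fy=2.1)
cv2.imwrite('pics/c5.png',cv2.convertScaleAbs(np.vstack([o,o2])[:,:,::-1],alpha=1.3))
E
```

```text
[-1.06  0.28  1.01  1.93 -0.66  1.1   0.18] [ -4.8 -28.6  28.5]
```

View pics/c5.png

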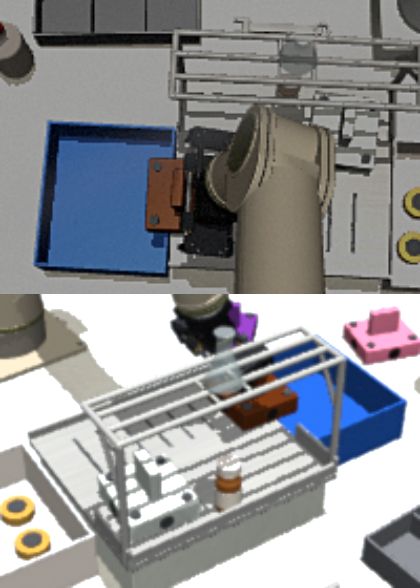

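```bash
python3 - <<'E'
from h import *
p,Q=cur();im=r.camera('wrist');cv2.imwrite('pics/w2.png',im[:,:,::-1])
b=cv2.imread('pics/s3.png')[195:265,290:390];b=cv2.resize(b,None,fx=5.5,fy=5.5,interpolation=cv2.INTER_CUBIC)
a=cv2.imread('pics/t3.png')[150:225,260:345];a=cv2.convertScaleAbs(cv2.resize(a,(436,385),interpolation=cv2.INTER_CUBIC),alpha=1.5)
w=cv2.resize(im[:,:,::-1],(550,344))
o=np.zeros((344+385,986,3),np.uint8);o[:385,:550]=b[:385,:550];o[:385,550:986]=a;o[385:,:550]=w
cv2.imwrite('pics/c6.png',cv2.resize(o,(800,592)))
E
```

```text
(no output)
```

View pics/c6.png

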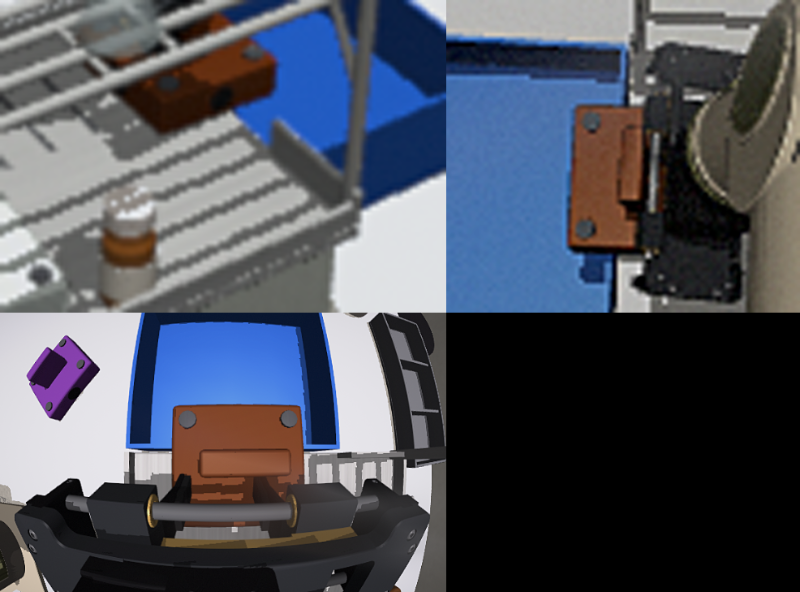

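```bash
python3 - <<'E'
from h import *
from scipy.optimize import least_squares
p,Q=cur();D=(.5734,.0156,-.0597);s=r.read_state()
i=r.camera_info('wrist');T=np.array(i['T_tool_cam'],float);f=i['mtx'][0][0];c=np.array([i['mtx'][0][2],i['mtx'][1][2]])
def wp(P):
    q=Q.inv().apply(np.atleast_2d(P)-p);q=(q-T[:3,3])@T[:3,:3];h=np.hypot(q[:,0],q[:,1]);return c+f*(np.arctan2(h,q[:,2])/h)[:,None]*q[:,:2]
def body(v,pts):  # x,y,z deck of centre-top, yaw, roll about deck x
    return T2(*D,R.from_euler('xz',[v[3],v[4]]).apply(pts)+v[:3])
X,Y=.047,.039;LB,LF,TB=(X,Y,0),(-X,Y,0),(X,-Y,0)
obs=[('top',LB,(295,179.3)),('top',LF,(293.3,205)),('scene',LB,(346.5,206.2)),('scene',TB,(327.9,213.6)),('w',LB,(414.5,152.9)),('w',LF,(269.6,152.9))]
pr=lambda cam,P:wp(P) if cam=='w' else proj(cam,P)
F=lambda v:np.concatenate([pr(a,body(v,np.array([b])))[0]-u for a,b,u in obs])
o=least_squares(F,[-.054,.18,.125,0,0]);print('x y z roll yaw',o.x.round(4),F(o.x).round(1))
g=p-np.array([D[0],D[1],0]);cc,sn=np.cos(D[2]),np.sin(D[2]);print('tcp deck',cc*g[0]+sn*g[1],-sn*g[0]+cc*g[1],g[2],s['ft_force'],s['torque'],s['width'],s['grip_force'],s['time'])
E
```

```text
x y z roll yaw [-0.0455  0.1674  0.1236 -0.1192  0.0024] [-1.2 -1.7 -1.2 -0.5  0.1  2.1  0.3  0.   0.4  0.2 -1.   0.2]
tcp deck -0.062474925960169986 0.15581312730166247 0.10792213568020595 [ -0.3211987  -16.63909142  17.5823399 ] [-2.9810289   0.23979746 -0.24107823] 0.05209599253211811 13.860429971905898 15.05
```

Call:
drive_tool([
  [[-0.0094, 0, -0.0034, 0, 0, 0, 0.6], [-0.0094, 0, -0.0034, 0, 0, 0, 0.6], [-0.0094, 0, -0.0034, 0, 0, 0, 0.6], [-0.0094, 0, -0.0034, 0, 0, 0, 0.6], [-0.0094, 0, -0.0034, 0, 0, 0, 0.6], [-0.0094, 0, -0.0034, 0, 0, 0, 0.6], [0, 0, 0, 0, 0, 0, 0.6]],
])

```text
time: 15.75
ee_pos: [0.514, 0.1165, 0.1061]
eef_rot: [0.718, 0.674, 0.126, -0.119]
ft_force: [-0.1, 0.2, -0.4]
width: 0.0524
grip_force: 0.0
```

```bash
python3 - <<'E'
from h import *
p,Q=cur();s=r.read_state();D=(.5734,.0156,-.0597)
def dk(p):
    g=p-np.array([D[0],D[1],0]);cc,sn=np.cos(D[2]),np.sin(D[2]);return np.round([cc*g[0]+sn*g[1],-sn*g[0]+cc*g[1],g[2]],4)
print('tcp',dk(p),s['ft_force'].round(1))
i=r.camera_info('wrist');T=np.array(i['T_tool_cam'],float);f=i['mtx'][0][0];c=np.array([i['mtx'][0][2],i['mtx'][1][2]])
def wp(P):
    q=Q.inv().apply(np.atleast_2d(P)-p);q=(q-T[:3,3])@T[:3,:3];h=np.hypot(q[:,0],q[:,1]);return c+f*(np.arctan2(h,q[:,2])/h)[:,None]*q[:,:2]
w=r.camera('wrist')[:,:,::-1].copy();t=r.camera('top')[:,:,::-1].copy();b=r.camera('scene')[:,:,::-1].copy()
for n,im in zip('wtb',(w,t,b)):cv2.imwrite(f'pics/n4{n}.png',im)
tips=p+Q.apply([(0,y,0) for y in(-.041,-.026,.026,.041)])
for q in wp(tips):cv2.circle(w,tuple(int(v) for v in q),2,(0,255,0),-1)
ln=wp(T2(*D,[(x,.18,.09) for x in np.linspace(-.16,.06,9)]));cv2.polylines(w,[ln.astype(np.int32).reshape(-1,1,2)],False,(0,255,255),1)
cr=lambda im,x0,y0,x1,y1,W,H:cv2.resize(im[y0:y1,x0:x1],(W,H),interpolation=cv2.INTER_CUBIC)
w2=cv2.imread('pics/w2.png')
o=np.vstack([np.hstack([cr(w,220,100,450,330,300,300),cr(w2,220,100,450,330,300,300)]),np.hstack([cv2.convertScaleAbs(cr(t,260,145,345,230,300,300),alpha=1.5),cr(b,300,190,390,280,300,300)])])
cv2.imwrite('pics/c7.png',o)
E
```

```text
tcp [-0.0654  0.0971  0.1061] [-0.1  0.2 -0.4]
```

View pics/c7.png

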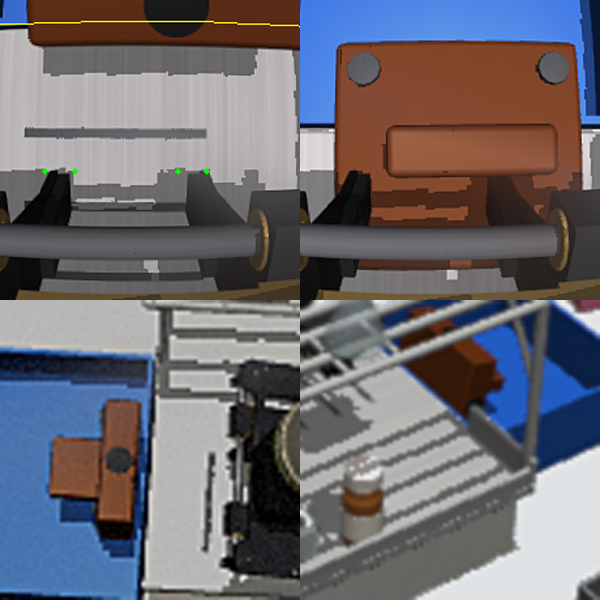

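The picture shows it has tipped into the bin: it stands on its leading side with the web toward +y. Its top face is at top crop (105–140, 470) and the deck edge at about 150. I'll measure how far it stands from the deck edge.

```bash
python3 - <<'E'
from h import *
p,Q=cur();D=(.5734,.0156,-.0597)
def dk(p):
    g=np.array(p)-np.array([D[0],D[1],0]);cc,sn=np.cos(D[2]),np.sin(D[2]);return np.round([cc*g[0]+sn*g[1],-sn*g[0]+cc*g[1],g[2]],4)
for z in(.10,.115):
  for n,px in(('near',(140,470)),('far',(103,470)),('ntop',(138,402)),('nbot',(135,535)),('web',(51,470))):print(z,n,dk(atz('top',(260+px[0]/3.53,145+(px[1]-300)/3.53),z)))
# wrist: near-edge pixel rows
i=r.camera_info('wrist');T=np.array(i['T_tool_cam'],float);f=i['mtx'][0][0];c=np.array([i['mtx'][0][2],i['mtx'][1][2]])
for q in((40,43),(180,44),(290,42)):
    u=np.array([220+q[0]*230/300,100+q[1]*230/300])-c;h=np.hypot(*u);th=h/f;d=np.array([*(u/h*np.sin(th)),np.cos(th)])
    d=Q.apply(T[:3,:3]@d);o=p+Q.apply(T[:3,3])
    for z in(.10,.115):print('w',q,dk(o+d*(z-o[2])/d[2]))
E
```

```text
0.1 near [-0.0486  0.1842  0.1   ]
0.1 far [-0.0503  0.2206  0.1   ]
0.1 ntop [0.02   0.1904 0.1   ]
0.1 nbot [-0.1132  0.1852  0.1   ]
0.1 web [-0.0527  0.2718  0.1   ]
0.115 near [-0.0515  0.1831  0.115 ]
0.115 far [-0.0533  0.219   0.115 ]
0.115 ntop [0.0162 0.1891 0.115 ]
0.115 nbot [-0.1154  0.184   0.115 ]
0.115 web [-0.0557  0.2696  0.115 ]
w (40, 43) [-0.1119  0.1674  0.1   ]
w (40, 43) [-0.1085  0.1635  0.115 ]
w (180, 44) [-0.0368  0.1663  0.1   ]
w (180, 44) [-0.0388  0.1624  0.115 ]
w (290, 42) [0.0264 0.1697 0.1   ]
w (290, 42) [0.0199 0.1656 0.115 ]
```

The wrist and top shots disagree because they were 0.05 s apart and it was probably still moving. Let it settle, then measure numerically.

Call:
drive_tool([
  [[0, 0, 0, 0, 0, 0, 0.6], [0, 0, 0, 0, 0, 0, 0.6], [0, 0, 0, 0, 0, 0, 0.6], [0, 0, 0, 0, 0, 0, 0.6], [0, 0, 0, 0, 0, 0, 0.6]],
])

```text
time: 16.4
ee_pos: [0.5141, 0.1184, 0.1064]
eef_rot: [0.717, 0.675, 0.126, -0.119]
ft_force: [0.1, 0.7, 0.4]
width: 0.0523
grip_force: 0.0
```

```bash
cat > m.py <<'E'
from h import *
D=(.5734,.0156,-.0597)
def dk(p):
    g=np.array(p)-np.array([D[0],D[1],0]);cc,sn=np.cos(D[2]),np.sin(D[2]);return np.round([cc*g[0]+sn*g[1],-sn*g[0]+cc*g[1],g[2]],4)
p,Q=cur();i=r.camera_info('wrist');T=np.array(i['T_tool_cam'],float);f=i['mtx'][0][0];c=np.array([i['mtx'][0][2],i['mtx'][1][2]])
def watz(px,z):
    u=np.array(px)-c;h=np.hypot(*u);th=h/f;d=Q.apply(T[:3,:3]@np.array([*(u/h*np.sin(th)),np.cos(th)]));o=p+Q.apply(T[:3,3]);return o+d*(z-o[2])/d[2]
def mask(im):
    h=cv2.cvtColor(im,cv2.COLOR_RGB2HSV);return cv2.inRange(h,(3,110,40),(14,255,255))
def blobs(im,roi):
    m=np.zeros(im.shape[:2],np.uint8);x0,y0,x1,y1=roi;m[y0:y1,x0:x1]=mask(im)[y0:y1,x0:x1]
    n,_,st,_=cv2.connectedComponentsWithStats(m);k=1+np.argmax(st[1:,4]);return st[k],(_[:] if 0 else cv2.minAreaRect(np.argwhere(cv2.connectedComponents(m)[1]==k)[:,::-1].astype(np.float32)))
if __name__=='__main__':
    w,t,b=r.camera('wrist'),r.camera('top'),r.camera('scene')
    for n,im in zip('wtb',(w,t,b)):cv2.imwrite(f'pics/n5{n}.png',im[:,:,::-1])
    o=blobs(t,(235,150,320,240));print('top',o);B=cv2.boxPoints(o[1])
    for q in B:print(q.round(1),dk(atz('top',q,.115)),dk(atz('top',q,.06)))
    o=blobs(w,(150,0,500,220));print('w',o)
    for q in cv2.boxPoints(o[1]):print(q.round(1),dk(watz(q,.115)))
    print('scene',blobs(b,(290,180,400,260)))
    for cam in('top','scene','wrist'):
        for d in r.find_in(cam,'oily_casting_centre')[:3]:print(cam,d)
    for cam in('top','scene'):
        for d in r.place_of(cam,'oily_casting_centre')[:3]:print(cam,d['conf'],d['at'],dk(atz(cam,d['at'],.05)))
    for cam,q,z in(('scene','clean_casting_centre',.1325),('scene','vial',.09),('top','vial',.09)):
        for d in r.place_of(cam,q)[:1]:print(cam,q,d['conf'],np.round(d['at']),dk(atz(cam,d['at'],z)))
    # columns profile in top along row of block centre
    s=r.read_state();print(s['time'],s['ft_force'].round(1))
E
python3 m.py
```

```text
top (array([267, 180,  30,  33, 488], dtype=int32), ((280.9793701171875, 195.2676544189453), (27.917526245117188, 31.829050064086914), 4.39870548248291))
[265.8 210.1] [-0.1156  0.2947  0.115 ] [-0.1075  0.3038  0.06  ]
[268.3 178.3] [-0.0045  0.2947  0.115 ] [0.0085 0.3039 0.06  ]
[296.1 180.5] [-0.0076  0.198   0.115 ] [0.0053 0.2029 0.06  ]
[293.7 212.2] [-0.1183  0.1994  0.115 ] [-0.1104  0.2044  0.06  ]
w (array([  266,     0,   147,   114, 15289], dtype=int32), ((339.0, 56.5), (113.0, 146.0), 90.0))
[266.   0.] [-0.1041  0.272   0.115 ]
[412.   0.] [0.0093 0.276  0.115 ]
[412. 113.] [-0.0013  0.1779  0.115 ]
[266. 113.] [-0.0987  0.1768  0.115 ]
scene (array([333, 199,  34,  26, 504], dtype=int32), ((350.9016418457031, 209.91802978515625), (29.96063232421875, 24.070934295654297), 39.80556869506836))
top {'bbox': [178.6, 205.6, 220.4, 241.3], 'conf': 0.95}
top {'bbox': [235.8, 257.0, 280.7, 304.0], 'conf': 0.73}
top {'bbox': [267.5, 177.0, 296.1, 213.6], 'conf': 0.72}
scene {'bbox': [334.5, 193.0, 370.7, 226.3], 'conf': 0.86}
scene {'bbox': [375.1, 167.1, 408.0, 195.4], 'conf': 0.84}
scene {'bbox': [304.8, 161.0, 329.7, 187.9], 'conf': 0.65}
wrist {'bbox': [265.8, 0.0, 414.7, 114.1], 'conf': 0.79}
wrist {'bbox': [53.5, 0.0, 155.1, 109.7], 'conf': 0.73}
top 0.87 [196.5, 225.2] [-0.1727  0.5494  0.05  ]
top 0.81 [257.3, 279.4] [-0.3499  0.3165  0.05  ]
top 0.64 [280.6, 196.2] [-0.0531  0.2561  0.05  ]
scene 0.73 [318.7, 172.3] [-0.3356  0.3197  0.05  ]
scene 0.67 [354.9, 213.7] [-0.0292  0.271   0.05  ]
scene 0.64 [393.5, 177.1] [-0.1394  0.5553  0.05  ]
scene clean_casting_centre 0.56 [279. 248.] [ 0.0676 -0.0968  0.1325]
scene vial 0.86 [318. 264.] [ 0.15   -0.0117  0.09  ]
top vial 0.43 [357. 145.] [ 0.1393 -0.0089  0.09  ]
16.95 [0.2 0.4 0.6]
```

It has gone on over: it now spans deck y about 200–300 mm, inside the bin and clear of the deck edge at 180. The clean casting and vial have not moved. I'll retreat and check that it is still, and how high it sits.

Call:
drive_tool([
  [[0, 0, -0.03, 0, 0, 0, 0.6], [0, 0, -0.03, 0, 0, 0, 0.6], [0, 0, -0.03, 0, 0, 0, 0.6], [0, 0, -0.03, 0, 0, 0, 0.6], [0, 0, 0, 0, 0, 0, 0.6], [0, 0, 0, 0, 0, 0, 0.6], [0, 0, 0, 0, 0, 0, 0.6], [0, 0, 0, 0, 0, 0, 0.6]],
])

```text
time: 17.75
ee_pos: [0.5112, 0.0779, 0.2181]
eef_rot: [0.717, 0.675, 0.125, -0.12]
ft_force: [0.3, -1.0, 0.4]
width: 0.0521
grip_force: 0.0
```

```bash
python3 - <<'E'
from m import *
w,t,b=r.camera('wrist'),r.camera('top'),r.camera('scene')
t0,b0=(cv2.imread(f'pics/n5{n}.png')[:,:,::-1] for n in 'tb')
print('top',blobs(t,(235,150,320,240)),'diff',np.abs(t[175:215,262:300].astype(int)-t0[175:215,262:300]).mean())
print('scene',blobs(b,(290,180,400,260)),'diff',np.abs(b[195:228,338:372].astype(int)-b0[195:228,338:372]).mean())
def tri(a,q):
    o1,d1=ray('scene',a);o2,d2=ray('top',q);x=np.linalg.lstsq(np.c_[d1,-d2],o2-o1,rcond=None)[0];P,S=o1+x[0]*d1,o2+x[1]*d2;print('tri',dk((P+S)/2),np.linalg.norm(P-S).round(4))
A=[d['at'] for d in r.place_of('scene','oily_casting_centre') if 335<d['at'][0]<372];B=[d['at'] for d in r.place_of('top','oily_casting_centre') if 265<d['at'][0]<300]
print(A,B)
if A and B:tri(A[0],B[0])
g=cv2.cvtColor(w,cv2.COLOR_RGB2HSV);print('w',blobs(w,(150,0,500,250)))
o=blobs(w,(150,0,500,250))
for q in cv2.boxPoints(o[1]):print(q.round(1),[dk(watz(q,z)).tolist() for z in(.04,.08,.11)])
# coarse map of the top view: V where brown, '.' blue/other
m=mask(t)
for y in range(174,218,2):print(''.join('%4d'%t[y,x].max() if m[y,x] else '   .' for x in range(262,304,2)))
E
```

```text
top (array([267, 180,  30,  33, 519], dtype=int32), ((281.0970458984375, 195.2382354736328), (27.68743896484375, 31.752351760864258), 4.398705005645752)) diff 2.655482456140351
scene (array([333, 199,  34,  26, 507], dtype=int32), ((350.9016418457031, 209.91802978515625), (29.96063232421875, 24.070934295654297), 39.80556869506836)) diff 0.8900772430184195
[[354.3, 211.9]] [[281.1, 193.1]]
tri [-0.0373  0.2626  0.0543] 0.0187
w (array([ 284,   25,  101,   86, 7895], dtype=int32), ((333.56719970703125, 67.19071960449219), (100.04261779785156, 84.74004364013672), 0.7252243161201477))
[283.  108.9] [[-0.1106, 0.2032, 0.04], [-0.1058, 0.1893, 0.08], [-0.1021, 0.179, 0.11]]
[284.1  24.2] [[-0.1139, 0.336, 0.04], [-0.1087, 0.3083, 0.08], [-0.1048, 0.2874, 0.11]]
[384.1  25.5] [[0.0296, 0.3368, 0.04], [0.0198, 0.3089, 0.08], [0.0123, 0.288, 0.11]]
[383.  110.2] [[0.019, 0.2025, 0.04], [0.0102, 0.1887, 0.08], [0.0036, 0.1784, 0.11]]
   .   .   .   .   .   .   .   .   .   .   .   .   .   .   .   .   .   .   .   .   .
   .   .   .   .   .  50  92  56   .   .   .   .   .   .   .   .   .   .   . 
[... 1007 characters left out ...]
  41   .   .   .   .
   .   .   .  44  48  72  42  42  42  42   .  40   .   .   .   .  43   .   .   .   .
   .   .   .  45  42  54   .   .   .   .  42  41  41   .  40  43  52   .   .   .   .
   .   .   .  44  42  47  44  42  42  41  41  42   .  41  41  40  46   .   .   .   .
   .   .   .  45  40   .  44  42  42  41  40  43   .  41  40  41  47   .   .   .   .
   .   .   .   .   .   .   .   .   .   .  44  44  43  40  40  40   .   .   .   .   .
   .   .   .   .   .   .   .   .   .   .   .   .   .   .   .  45   .   .   .   .   .
   .   .   .   .   .   .   .   .   .   .   .   .   .   .   .   .   .   .   .   .   .
   .   .   .   .   .   .   .   .   .   .   .   .   .   .   .   .   .   .   .   .   .
```

```bash
python3 -c "
from bench import r
print(r.close_job())"
```

```text
the job is handed in; nothing more can be done
None
```

The oily casting was drawn out flat in front of the rack and pushed over the deck's open end; it now lies still and upside down in the blue soak bin, clear of the deck, with the clean casting and vial where they stood. The job is handed in at about 18 s.

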